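# Switch over a tab-locked safety selector

### The arm

A 6-joint arm with a two-finger parallel gripper is mounted at the origin on a cart in front of the work surface, level with it; the furniture and walls round the work are solid. World frame = base frame: x ahead of the robot, y to its left, z up, the work surface at z = 0. Lengths are in m, angles in rad, forces in N, time in s.
With the tool pointing down it reaches from about 0.275 to 0.825 m from the base axis. Payload 5.2 kg.
Tool frame: the origin (TCP) lies on the front face of the gripper's body, between the roots of the fingers; the fingertips stand 84 mm ahead of it and the grasp point (between the pads) lies 65 mm ahead of it (manip.tip_reach is the distance from the TCP to the fingertips, in m); z points along the fingers, y is the line along which they close (so a half turn about z gives the same grasp; the last joint's range is limited). The gripper opens to 93 mm and grips with 3 to 60 N. Pads are 15 mm wide; open, the fingers measure 128 mm over their backs; the gripper's body (75 mm by 188 mm) begins 65 mm behind the grasp point.
Start: joints at [-1.519, 0.259, 1.535, -0, 1.348, -0.203], TCP at [0.139, -0.532, 0.303] pointing down, gripper open.
Joint ranges: [-3.14, 3.14], [-0.91, 2.08], [0.19, 2.58], [-1.22, 4.36], [0.22, 2.71], [-3.12, 3.12]. Speed limits (rad/s): [2.57, 2.57, 3.14, 3.14, 3.14, 3.14].

### API

Orientations are given as a rotation vector (axis times angle).
In Python, from plant import manip gives the robot as it stands.
- The arm moves only by the tool arm_command, never from a script. Its argument "commands" is a list of rows, each an object with "translation": the shift along the world's x, y, z in parts of the range, where 1.0 means 40 cm, a list of three; "dr": the turn, a rotation vector about the world's x, y, z in fractions of the full range, 1 being 120 degrees, a list of three; "jaw": the opening, from 0 (shut) to 1 (fully open). In form: [{"translation": [x, y, z], "dr": [wx, wy, wz], "jaw": jaw}, ...]. A call has 1 to 12 rows; each row is the pose to reach, as a shift and turn from the pose commanded when the call began; what a row does not reach only later rows make up. A row lasts 1/12 s, in which the tool goes at most 41.7 mm and 7.16 degrees, less where a joint would pass 70% of its speed; a pose out of reach is approached as far as the arm can. Shift and turn numbers lie between -1 and 1, and a call with a number outside is refused. A call with a gripper value outside its range is refused whole. The fingers move at their own pace and stop on an object; "squeeze" is the grip in N (left out, the last holds). Time passes only in rows, so rows that repeat a pose let the fingers close. It gives the time, the measured TCP pose, the force, the opening and the grip force at its end, in the units of the state.
- manip.get_state(): the state, without advancing time (a new reading comes with each control period).
- manip.capture(name): name is "side" or "top" or "wrist"; returns (picture, depth): 420x560x3 uint8, red, green, blue; 420x560 float32, m along the optical axis (not along the pixel's ray), 0 where there is no reading.
- manip.camera_info(name): a dict with "vfov" (degrees; the focal length in pixels is half the picture's height over the tangent of half this angle, whatever the lens; pixels are square), "cx", "cy" (the principal point, pixels), "dist_coeffs" ([k1, k2, p1, p2, k3] as OpenCV has them; the pictures are not rectified), "eye" and "rotation" of the camera in the world. Camera axes: x right, y down, z forward; pixel columns grow to the right and rows downward; lengths in m; the calibration is good to about 2 mm. A picture is of the moment at which its call begins: read the wrist's pose just before it. camera_info takes no time and is no camera call; for the wrist camera it gives the pose at the moment of the call.
- manip.hand_in(): hands the job in; it is judged then, once.
Trained networks look in the newest picture that a camera, given by its name, has taken for a name from the list of things; names that differ only in an ending like _2 or _b are one class to them, and where a whole thing is asked for, a point or a joint stands for the part that bears it (a point fixed in the world has none). Each returns a list of dicts, best first, with "conf" (0 to 1); they miss things now and then, are a little off and sometimes report something else, mostly with a low value. They report only what shows in the picture. A call takes as long as a camera call.
- manip.find_in(label, camera): "location" ([column, row] in pixels, amid what is visible of it).
- manip.outline_of(label, camera): "pixels" (420x560 bool, what is visible of it) and "location" ([column, row] in pixels, amid what is visible of it).
The state is a dict: "t": time; "joint_positions": joint angles; "joint_vel": joint speeds; "tau": joint torques, N m; "ee_pos": TCP position; "eef_rot": TCP orientation; "ft_force": force on the tool from outside, world axes, zero at the start; "wrist_torque": the same for the moment, N m; "opening": finger opening in m; "grip_force": force on a finger pad.
Only numpy, scipy, OpenCV 4.12 (cv2) and the standard library are available. Lean on these libraries where they do the work, as an engineer would, in place of code of your own. Each camera call takes 0.05 s, during which the arm holds its last target. There are 200 camera calls.

### The job

Switch the grey selector box over: pinch the two orange release tabs of its dial in together, keep them pinched and turn the dial clockwise (seen from above) until its white pointer rests against the red stop post, then let go so that both tabs spring out and lock the dial there. The tabs are brittle, so squeeze them no harder than they need and evenly, and the stop post is held by friction only, so stop turning when you feel it and do not shove it along. Leave the things round about where they are.

Things in the scene. Friction and masses are not known exactly. Their poses are not given: they have to be found in the camera images.
- selector: grey steel box screwed to the bench, 130x130 mm, 50 mm high (it cannot move), with a tab-lock dial on a round plate on its top, axis upright; origin under the middle of the box, z up. The plate is screwed on off centre: the dial's axis lies up to 5 mm from the box's middle along the box's y (exact in x), differently each time. At the start the dial's pointer points along the box's -x
- dial (a joint): turn of the dial in rad, 0 at the start, growing clockwise seen from above. Takes 0.07 to 0.1 N m with both tabs in. There is a notch for the tabs at the start and one at the stop, each with 0.045 rad of play either way; between them the ring's wall holds the tabs in. The stop, a red post on a ring with a green mark, is met after 0.86 to 1.47 rad, differently each time, to be seen or felt
- tab_a (a joint): travel of the orange tab on the dial's +y side (the box's +y at the start) in m: 0 out, 0.006 fully in. Its grip face is flat, upright, 18 mm wide, 64 to 100 mm above the bench, 30 mm from the dial's axis when out, 24 mm when in (60 and 48 mm across both). Spring 4.7 N out, 15.5 N in; the tooth clears its notch from 0.0045 m (12.8 N). 17 to 19 N of grip serves; a tab breaks at 22 N
- tab_b (a joint): the same for the tab on the -y side. Both must be in for the dial to turn, so centre the pinch on the axis to about 1 mm: off centre one tab takes too much and the other too little, and together they push the tool sideways towards the axis, with 2 to 3.6 N per mm depending on the gripper. A grip of 11 N presses both about half in without freeing them, good for centring by feel
- box_top (a point): middle of the box's top, 50 mm above the bench, z up, axes as the box. Above it: a steel ring up to 59 mm (radius 40 mm), white pointer and red stop post up to 64 mm (radius 50 mm), black hub between the tabs, 33 mm thick, up to 101 mm. The stop ring is held by friction and slips at about 0.38 N m: stop at 0.2 to 0.25 N m; shoving it over 2 mm at the post (0.043 rad) fails
- tin_can: bystander: ribbed grey food tin, 69 mm across and 95 high, standing upright; origin at the centre of its foot. Between it and the robot stands the fixed grey coin meter, a box 240 mm high left of the selector (x 0.25 to 0.53, y 0.03 to -0.27 m): pass over it
- wrench: bystander: open-end steel wrench, 39x201x9, lying flat; origin under its middle
- tag_stack: bystander: banded bundle of cream number tags, 38x65x19; origin under its middle
- bolt_1: bystander: rusty hex bolt standing on its head, 24x27x75; origin under its head
- sprocket: bystander: dark chain sprocket lying on its face, 75 across, 22 high; origin under its middle
- enamel_mug: bystander: white enamel mug, 80x104x78; origin under its middle
- screw_jar: bystander: glass jar of screws with a copper-coloured lid, 77x71x96; origin under its middle

How it is judged:
By the outcome, as a careful person would: the job done as asked, in the order asked, and still so for the second after the job is handed in, with the robot touching nothing.
It also fails if it takes over 66 s, if anything falls off the work surface, if the arm or the gripper's body presses on something with over 40 N, if the wrist force passes 120 N, or if a joint passes its speed limit or range.

## Working session

There is one attempt and no reset: what is moved stays moved. The work goes in short steps, Python scripts to look and compute and a tool call to move; the robot and the scene stay as the last step left them, time stands still between calls to the robot, and variables do not carry over. Pictures are saved under pics/ and viewed, at most 10 in all, crops included, and the job is handed in when it is done.

Besides the shell and the picture viewer there is one more tool, called as name(argument=value, ...), one argument or row to a line, values as JSON. arm_command: Moves the arm, as the interface text tells. Its arguments: {"type":"object","properties":{"commands":{"type":"array"},"squeeze":{"type":"number"}},"required":["commands"]}

```bash
mkdir -p pics; ls; cat > h.py <<'E'
import numpy as np, cv2, json
from plant import manip
def cam(n):
    c=manip.camera_info(n); f=210/np.tan(np.radians(c['vfov'])/2)
    K=np.array([[f,0,c['cx']],[0,f,c['cy']],[0,0,1]]); return K,np.array(c['dist_coeffs'],float),np.array(c['eye']),np.array(c['rotation']).reshape(3,3)
def cloud(px,depth,n,c=None):
    K,D,e,R=c or cam(n); px=np.asarray(px,float).reshape(-1,2)
    u=cv2.undistortPoints(px[:,None],K,D)[:,0]
    d=depth[px[:,1].round().astype(int),px[:,0].round().astype(int)]
    p=np.c_[u,np.ones(len(u))]*d[:,None]
    return (p@R.T+e)
def onplane(px,z,n,c=None):
    K,D,e,R=c or cam(n); u=cv2.undistortPoints(np.asarray(px,float).reshape(-1,1,2),K,D)[:,0]
    r=np.c_[u,np.ones(len(u))]@R.T; return e+r*((z-e[2])/r[:,2])[:,None]
def save(n,name):
    c=cam(n); im,d=manip.capture(n); cv2.imwrite(f'pics/{name}.png',im[:,:,::-1]); np.savez(f'pics/{name}.npz',im=im,d=d); return im,d,c
E
python3 - <<'E'
from h import *
for n in('top','side'):
    im,d,c=save(n,n+'0'); print(n,c[2].round(3),c[3].round(3).tolist())
    for l in('selector','dial','tab_a','tin_can','wrench','tag_stack','bolt_1','sprocket','enamel_mug','screw_jar'):
        for o in manip.outline_of(l,n)[:2]:
            m=o['pixels']; ys,xs=np.nonzero(m&(d>0)); 
            if len(xs)<3: continue
            p=cloud(np.c_[xs,ys],d,n,c); print(l,round(o['conf'],2),np.round(o['location']),np.median(p,0).round(3),np.percentile(p,5,axis=0).round(3),np.percentile(p,95,axis=0).round(3))
print(manip.get_state())
E
```

```text
picsTraceback (most recent call last):
  File "<stdin>", line 3, in <module>
  File "h.py", line 16, in save
    c=cam(n); im,d=manip.capture(n); cv2.imwrite(f'pics/{name}.png',im[:,:,::-1]); np.savez(f'pics/{name}.npz',im=im,d=d); return im,d,c
  File "h.py", line 5, in cam
    K=np.array([[f,0,c['cx']],[0,f,c['cy']],[0,0,1]]); return K,np.array(c['dist_coeffs'],float),np.array(c['eye']),np.array(c['rotation']).reshape(3,3)
                                                                                                                    ~~~~~~~~~~~~~~~~~~~~~~~~~~~~~~~^^^^^
ValueError: cannot reshape array of size 3 into shape (3,3)
```

Rotation is a rotation vector.

```bash
sed -i "s/np.array(c\['rotation'\]).reshape(3,3)/cv2.Rodrigues(np.array(c['rotation'],float))[0]/" h.py
python3 - <<'E'
from h import *
for n in('top','side'):
    im,d,c=save(n,n+'0'); print(n,c[2].round(3),c[3].round(3).tolist())
    for l in('selector','dial','tab_a','tin_can','wrench','tag_stack','bolt_1','sprocket','enamel_mug','screw_jar'):
        for o in manip.outline_of(l,n)[:2]:
            m=o['pixels']; ys,xs=np.nonzero(m&(d>0)); 
            if len(xs)<3: continue
            p=cloud(np.c_[xs,ys],d,n,c); print(l,round(o['conf'],2),np.round(o['location']),np.median(p,0).round(3),np.percentile(p,5,axis=0).round(3),np.percentile(p,95,axis=0).round(3))
print(manip.get_state())
E
```

```text
top [ 0.263 -0.225  1.414] [[-0.02, -0.985, 0.169], [-1.0, 0.018, -0.016], [0.013, -0.169, -0.985]]
selector 0.6 [340. 203.] [ 0.505 -0.418  0.053] [ 0.444 -0.48   0.008] [ 0.577 -0.362  0.099]
selector 0.17 [170. 164.] [0.627 0.044 0.021] [0.582 0.002 0.004] [0.658 0.072 0.077]
dial 0.62 [342. 196.] [ 0.511 -0.416  0.069] [ 0.491 -0.445  0.057] [ 0.536 -0.392  0.105]
tin_can 0.88 [244. 151.] [ 0.645 -0.169  0.033] [ 0.6   -0.198  0.002] [ 0.665 -0.14   0.098]
wrench 0.71 [336. 277.] [ 0.308 -0.407  0.011] [ 0.298 -0.474  0.005] [ 0.319 -0.305  0.015]
tag_stack 0.81 [408. 190.] [ 0.537 -0.601  0.019] [ 0.51  -0.624  0.012] [ 0.564 -0.579  0.024]
bolt_1 0.68 [268. 142.] [ 0.672 -0.231  0.039] [ 0.668 -0.239  0.01 ] [ 0.68  -0.223  0.079]
bolt_1 0.45 [341. 201.] [ 0.506 -0.418  0.053] [ 0.444 -0.48   0.006] [ 0.581 -0.361  0.098]
sprocket 0.73 [409. 223.] [ 0.448 -0.61   0.008] [ 0.419 -0.642  0.001] [ 0.478 -0.582  0.024]
sprocket 0.71 [170. 164.] [0.625 0.045 0.024] [0.579 0.002 0.003] [0.658 0.073 0.079]
screw_jar 0.82 [127. 213.] [0.473 0.127 0.095] [0.447 0.105 0.026] [0.501 0.158
[... 1028 characters left out ...]
.1, 'joint_positions': array([-1.51880268e+00,  2.58564297e-01,  1.53497230e+00, -1.43344390e-05,
        1.34796723e+00, -2.02770611e-01]), 'joint_vel': array([-7.61126102e-04,  9.88259353e-05,  6.80070843e-04,  7.66401909e-04,
        1.79290055e-05, -3.99624968e-04]), 'tau': array([ 1.32961519e-03, -4.37212408e+01, -2.84309131e+01,  7.19558029e-02,
        3.11875809e-02,  4.11371673e-06]), 'ee_pos': array([ 0.13864515, -0.53226134,  0.30278311]), 'eef_rot': array([ 3.11605159e+00,  3.99095216e-01, -3.24054653e-05]), 'ft_force': array([ 0.22763273, -0.27099469,  0.38818426]), 'wrist_torque': array([-0.0584221 , -0.03231961,  0.02971528]), 'grip_force': 0.0, 'opening': 0.09305711170819284}
```

View pics/top0.png

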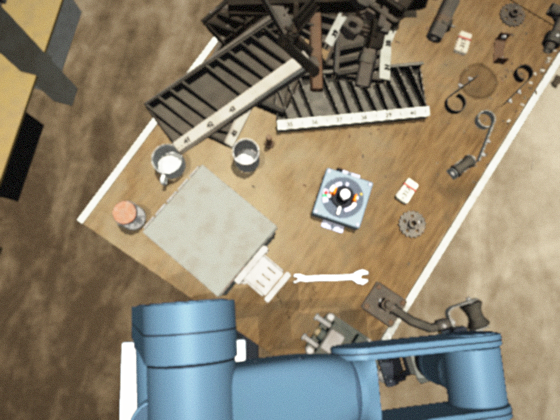

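View pics/side0.png

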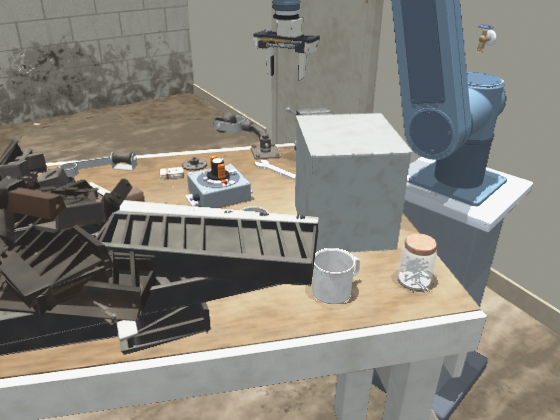

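The top view shows the selector at px (342,198), slightly rotated, with the black hub at (344,194). The side view shows it at (217,180), with the coin meter at (350,180) clear of it. Next I'll get the box yaw, the wrist camera offset and the coin meter corners, then move the wrist camera over the selector.

```bash
python3 - <<'E'
from h import *
s=manip.get_state(); K,D,e,R=cam('wrist'); Rt=cv2.Rodrigues(s['eef_rot'])[0]
print('cam in tool',Rt.T@(e-s['ee_pos']),(Rt.T@R).round(2).tolist(),K[0,0])
z=np.load('pics/top0.npz'); d=z['d']; ys,xs=np.mgrid[0:420,0:560]
p=cloud(np.c_[xs.ravel(),ys.ravel()],d,'top')
def rect(q): r=cv2.minAreaRect(q[:,:2].astype(np.float32)); print(r,cv2.boxPoints(r).round(3).tolist())
m=(abs(p[:,2]-.05)<.006)&(np.hypot(p[:,0]-.512,p[:,1]+.416)<.1); rect(p[m])
m=(abs(p[:,2]-.24)<.01)&(p[:,0]>.2)&(p[:,0]<.56)&(p[:,1]>-.3)&(p[:,1]<.05);rect(p[m])
m=(p[:,2]>.092)&(p[:,2]<.12)&(np.hypot(p[:,0]-.512,p[:,1]+.416)<.05);print(p[m].mean(0),m.sum())
im=cv2.resize(z['im'][150:250,280:430,::-1],None,fx=5,fy=5,interpolation=cv2.INTER_CUBIC); cv2.imwrite('pics/c1.png',im)
E
```

```text
cam in tool [ 0.08098629  0.0001446  -0.08127605] [[0.0, -0.96, -0.29], [1.0, 0.0, -0.0], [0.0, -0.29, 0.96]] 353.7652544995759
((0.5154682993888855, -0.42274945974349976), (0.13026811182498932, 0.13194210827350616), 70.41482543945312) [[0.4309999942779541, -0.4620000123977661], [0.5559999942779541, -0.5059999823570251], [0.5989999771118164, -0.382999986410141], [0.4749999940395355, -0.33899998664855957]]
((0.41498276591300964, -0.09254437685012817), (0.23179206252098083, 0.20328857004642487), 49.069580078125) [[0.2619999945163727, -0.11400000005960464], [0.41600000858306885, -0.24699999392032623], [0.5680000185966492, -0.07199999690055847], [0.414000004529953, 0.06199999898672104]]
[ 0.51461907 -0.42104954  0.10139535] 163
```

View pics/c1.png

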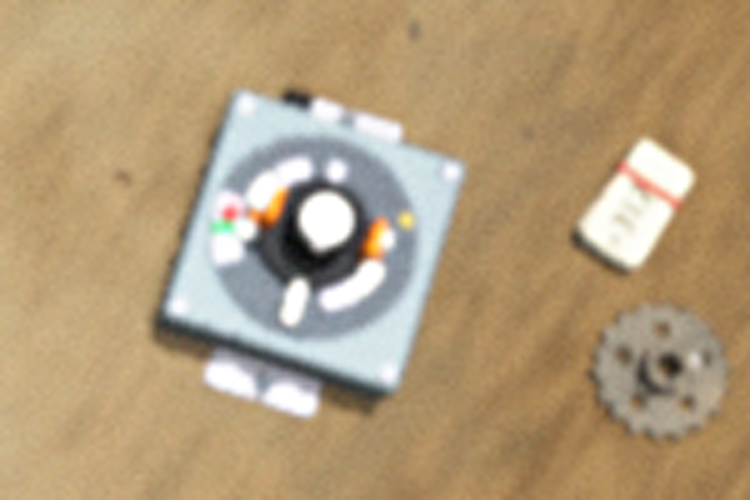

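The crop shows the pointer at px (295,300), toward −x of the box with yaw −19.6°. The tabs are at (265,205) and (380,240), and the red post is at (230,213), about 1.45 rad clockwise. Box centre is (0.5155, −0.423). I'll move over it with the jaws aligned to box y.

The rows are not in the units I measure in: shifts go in shares of 40 cm and turns go in shares of 120 degrees. I convert before sending: 37.7 cm / 40 = 0.9425, 11 cm / 40 = 0.275, -0.597 rad / 2.0944 = -0.285.

arm_command(
  commands=[
    {"translation": [0.9425,0.275,0],"dr": [0,0,-0.285],"jaw": 1},
    {"translation": [0.9425,0.275,0],"dr": [0,0,-0.285],"jaw": 1},
    {"translation": [0.9425,0.275,0],"dr": [0,0,-0.285],"jaw": 1},
    {"translation": [0.9425,0.275,0],"dr": [0,0,-0.285],"jaw": 1},
    {"translation": [0.9425,0.275,0],"dr": [0,0,-0.285],"jaw": 1},
    {"translation": [0.9425,0.275,0],"dr": [0,0,-0.285],"jaw": 1},
    {"translation": [0.9425,0.275,0],"dr": [0,0,-0.285],"jaw": 1},
    {"translation": [0.9425,0.275,0],"dr": [0,0,-0.285],"jaw": 1},
    {"translation": [0.9425,0.275,0],"dr": [0,0,-0.285],"jaw": 1},
    {"translation": [0.9425,0.275,0],"dr": [0,0,-0.285],"jaw": 1},
    {"translation": [0.9425,0.275,0],"dr": [0,0,-0.285],"jaw": 1},
    {"translation": [0.9425,0.275,0],"dr": [0,0,-0.285],"jaw": 1},
  ],
  squeeze=11,
)

```text
t: 2.1
ee_pos: [0.5174, -0.421, 0.302]
eef_rot: [-3.096, 0.529, 0.001]
ft_force: [-0.4, -0.3, -0.7]
opening: 0.0927
grip_force: 0.0
```

arm_command(
  commands=[
    {"translation": [0,0,0],"dr": [0,0,0],"jaw": 1},
    {"translation": [0,0,0],"dr": [0,0,0],"jaw": 1},
    {"translation": [0,0,0],"dr": [0,0,0],"jaw": 1},
  ],
)

```text
t: 2.35
ee_pos: [0.5143, -0.4231, 0.303]
eef_rot: [3.095, -0.538, -0.0]
ft_force: [-0.2, 0.1, 0.1]
opening: 0.0928
grip_force: 0.0
```

```bash
python3 - <<'E'
from h import *
s=manip.get_state(); print(s['t'],s['ee_pos'],s['eef_rot'],s['joint_positions'].round(3),s['ft_force'].round(2))
im,d,c=save('wrist','w1')
cv2.imwrite('pics/w1b.png',cv2.resize(im[:,:,::-1],(800,600),interpolation=cv2.INTER_CUBIC))
ys,xs=np.mgrid[0:420,0:560]; p=cloud(np.c_[xs.ravel(),ys.ravel()],d,'wrist',c); col=im.reshape(-1,3)
near=np.hypot(p[:,0]-.5155,p[:,1]+.423)<.1
m=(abs(p[:,2]-.05)<.006)&near; r=cv2.minAreaRect(p[m][:,:2].astype(np.float32)); print(r)
hub=(p[:,2]>.095)&(p[:,2]<.106)&(np.hypot(p[:,0]-.5155,p[:,1]+.423)<.05)
hsv=cv2.cvtColor(im,cv2.COLOR_RGB2HSV).reshape(-1,3)
org=(hsv[:,0]>5)&(hsv[:,0]<20)&(hsv[:,1]>150)&near&(p[:,2]>.06)&(p[:,2]<.11)
red=((hsv[:,0]<4)|(hsv[:,0]>174))&(hsv[:,1]>130)&near&(p[:,2]>.05)&(p[:,2]<.07)
wh=(hsv[:,1]<40)&(hsv[:,2]>200)&near&(p[:,2]>.058)&(p[:,2]<.068)
y=np.radians(-19.6); B=np.array([[np.cos(y),np.sin(y)],[-np.sin(y),np.cos(y)]])
for n,m in(('hub',hub),('org',org),('red',red),('white',wh)):
    q=p[m]; b=(q[:,:2]-[.5155,-.423])@B.T
    print(n,m.sum(),q.mean(0).round(4),'box xy',b.mean(0).round(4),np.percentile(b,[2,98],axis=0).round(4).tolist(),np.percentile(q[:,2],[2,98]).round(3))
for s_ in(1,-1):
    m=org&(((p[:,:2]-[.5155,-.423])@B.T)[:,1]*s_>0); q=p[m]; b=(q[:,:2]-[.5155,-.423])@B.T; print('tab',s_,m.sum(),np.percentile(b,[5,50,95],axis=0).round(4).tolist(),np.percentile(q[:,2],[5,95]).round(3))
E
```

```text
2.35 [ 0.51432082 -0.42305176  0.30295511] [ 3.09504358e+00 -5.37827673e-01 -3.43578458e-04] [-0.855  0.469  1.226 -0.     1.446  1.06 ] [-0.2   0.14  0.09]
((0.5130864977836609, -0.42368263006210327), (0.1304401159286499, 0.12895026803016663), 70.32433319091797)
hub 1396 [ 0.5143 -0.4227  0.0993] box xy [-0.0013 -0.0001] [[-0.0159, -0.0285], [0.0128, 0.0287]] [0.097 0.101]
org 265 [ 0.516  -0.4201  0.0951] box xy [-0.0005  0.0029] [[-0.0099, -0.0293], [0.0069, 0.0296]] [0.065 0.101]
red 57 [ 0.5269 -0.3788  0.0621] box xy [-0.0041  0.0455] [[-0.0074, 0.0425], [-0.0014, 0.0489]] [0.056 0.064]
white 239 [ 0.5065 -0.4136  0.0606] box xy [-0.0117  0.0059] [[-0.0501, -0.0316], [0.036, 0.0353]] [0.058 0.064]
tab 1 147 [[-0.0095, 0.0249], [-0.001, 0.027], [0.0068, 0.0294]] [0.066 0.1  ]
tab -1 118 [[-0.009, -0.0293], [0.0005, -0.0275], [0.0068, -0.0255]] [0.079 0.101]
```

View pics/w1b.png

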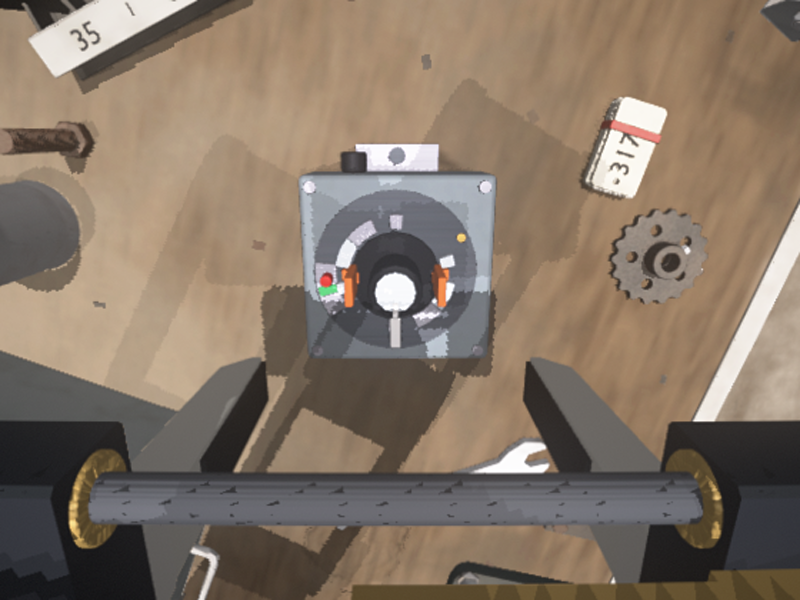

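The wrist view shows the box square with the image. The tabs are at px (349,287) and (441,287), the pointer at (395,330) and the red post at (327,281). The dial axis is about (0.514, −0.4225) and the TCP is already within 1 mm of it. I'll descend with the fingertips ending at z≈69 mm, clear of the post (64 mm).

Scaled: -15 cm / 40 = -0.375, -13.5 cm / 40 = -0.3375.

arm_command(
  commands=[
    {"translation": [0,0,-0.1],"dr": [0,0,0],"jaw": 1},
    {"translation": [0,0,-0.2],"dr": [0,0,0],"jaw": 1},
    {"translation": [0,0,-0.275],"dr": [0,0,0],"jaw": 1},
    {"translation": [0,0,-0.3375],"dr": [0,0,0],"jaw": 1},
    {"translation": [0,0,-0.375],"dr": [0,0,0],"jaw": 1},
    {"translation": [0,0,-0.375],"dr": [0,0,0],"jaw": 1},
    {"translation": [0,0,-0.375],"dr": [0,0,0],"jaw": 1},
    {"translation": [0,0,-0.375],"dr": [0,0,0],"jaw": 1},
    {"translation": [0,0,-0.375],"dr": [0,0,0],"jaw": 1},
  ],
  squeeze=11,
)

```text
t: 3.15
ee_pos: [0.5159, -0.4231, 0.1547]
eef_rot: [3.094, -0.535, 0.004]
ft_force: [-0.1, -0.5, 0.0]
opening: 0.0927
grip_force: 0.0
```

```bash
cat >> h.py <<'E'
def st():
    s=manip.get_state(); R=cv2.Rodrigues(s['eef_rot'])[0]; y=np.radians(-19.6); B=np.array([[np.cos(y),np.sin(y)],[-np.sin(y),np.cos(y)]])
    print('t',round(s['t'],2),'pos mm',(s['ee_pos']*1e3).round(2),'yaw',np.degrees(np.arctan2(R[1,0],R[0,0])).round(2),'F tool',(R.T@s['ft_force']).round(2),'T tool',(R.T@s['wrist_torque']).round(3),'F box',(B@s['ft_force'][:2]).round(2),'F w',s['ft_force'].round(2),'Tw',s['wrist_torque'].round(3),'open mm',round(s['opening']*1e3,2),'grip',round(s['grip_force'],2),'j6',round(s['joint_positions'][5],3))
E
python3 -c "from h import *;st()"
```

```text
t 3.15 pos mm [ 515.93 -423.14  154.72] yaw -19.63 F tool [ 0.05  0.5  -0.02] T tool [ 0.034  0.009 -0.013] F box [ 0.05 -0.5 ] F w [-0.12 -0.49  0.02] Tw [ 0.029 -0.02   0.013] open mm 92.67 grip 0.0 j6 1.06
```

arm_command(
  commands=[
    {"translation": [0,0,0],"dr": [0,0,0],"jaw": 0.66},
    {"translation": [0,0,0],"dr": [0,0,0],"jaw": 0.62},
    {"translation": [0,0,0],"dr": [0,0,0],"jaw": 0.58},
    {"translation": [0,0,0],"dr": [0,0,0],"jaw": 0.5},
    {"translation": [0,0,0],"dr": [0,0,0],"jaw": 0.45},
    {"translation": [0,0,0],"dr": [0,0,0],"jaw": 0.45},
    {"translation": [0,0,0],"dr": [0,0,0],"jaw": 0.45},
    {"translation": [0,0,0],"dr": [0,0,0],"jaw": 0.45},
    {"translation": [0,0,0],"dr": [0,0,0],"jaw": 0.45},
    {"translation": [0,0,0],"dr": [0,0,0],"jaw": 0.45},
  ],
  squeeze=11,
)

```text
t: 3.98
ee_pos: [0.5156, -0.4226, 0.1531]
eef_rot: [3.095, -0.535, 0.001]
ft_force: [-2.5, -1.8, 4.4]
opening: 0.0521
grip_force: 11.0
```

```bash
python3 -c "from h import *;st()"
```

```text
t 3.98 pos mm [ 515.65 -422.57  153.12] yaw -19.61 F tool [-1.79  2.5  -4.43] T tool [-0.201 -0.197  0.033] F box [-1.79 -2.5 ] F w [-2.52 -1.75  4.43] Tw [-0.123  0.254 -0.033] open mm 52.05 grip 11.01 j6 1.06
```

Scaled: -0.14 cm / 40 = -0.0035, -0.05 cm / 40 = -0.0013.

arm_command(
  commands=[
    {"translation": [0,0,0],"dr": [0,0,0],"jaw": 0.7},
    {"translation": [0,0,0],"dr": [0,0,0],"jaw": 0.7},
    {"translation": [-0.0035,-0.0013,0],"dr": [0,0,0],"jaw": 0.7},
    {"translation": [-0.0035,-0.0013,0],"dr": [0,0,0],"jaw": 0.7},
    {"translation": [-0.0035,-0.0013,0],"dr": [0,0,0],"jaw": 0.7},
    {"translation": [-0.0035,-0.0013,0],"dr": [0,0,0],"jaw": 0.7},
    {"translation": [-0.0035,-0.0013,0],"dr": [0,0,0],"jaw": 0.7},
    {"translation": [-0.0035,-0.0013,0],"dr": [0,0,0],"jaw": 0.7},
  ],
  squeeze=11,
)

```text
t: 4.65
ee_pos: [0.5143, -0.4226, 0.1526]
eef_rot: [-3.095, 0.535, 0.0]
ft_force: [-0.1, 0.7, -0.0]
opening: 0.0651
grip_force: 0.0
```

```bash
python3 -c "from h import *;st()"
```

```text
t 4.65 pos mm [ 514.29 -422.55  152.57] yaw -19.6 F tool [-0.36 -0.57  0.03] T tool [ 0.041  0.014 -0.002] F box [-0.36  0.57] F w [-0.15  0.65 -0.03] Tw [ 0.034 -0.027  0.002] open mm 65.11 grip 0.0 j6 1.058
```

arm_command(
  commands=[
    {"translation": [0,0,0],"dr": [0,0,0],"jaw": 0.62},
    {"translation": [0,0,0],"dr": [0,0,0],"jaw": 0.58},
    {"translation": [0,0,0],"dr": [0,0,0],"jaw": 0.54},
    {"translation": [0,0,0],"dr": [0,0,0],"jaw": 0.5},
    {"translation": [0,0,0],"dr": [0,0,0],"jaw": 0.45},
    {"translation": [0,0,0],"dr": [0,0,0],"jaw": 0.45},
    {"translation": [0,0,0],"dr": [0,0,0],"jaw": 0.45},
    {"translation": [0,0,0],"dr": [0,0,0],"jaw": 0.45},
    {"translation": [0,0,0],"dr": [0,0,0],"jaw": 0.45},
  ],
  squeeze=11,
)

```text
t: 5.4
ee_pos: [0.5143, -0.4227, 0.1529]
eef_rot: [3.096, -0.535, 0.0]
ft_force: [-0.9, 1.0, 2.8]
opening: 0.0521
grip_force: 11.0
```

```bash
python3 -c "from h import *;st()"
```

```text
t 5.4 pos mm [ 514.27 -422.74  152.9 ] yaw -19.61 F tool [-1.21 -0.62 -2.8 ] T tool [ 0.132 -0.156  0.02 ] F box [-1.21  0.62] F w [-0.94  1.    2.8 ] Tw [ 0.177  0.103 -0.02 ] open mm 52.08 grip 11.01 j6 1.058
```

Centred (y force ≈0). I'll squeeze to 18 N.

arm_command(
  commands=[
    {"translation": [0,0,0],"dr": [0,0,0],"jaw": 0.45},
    {"translation": [0,0,0],"dr": [0,0,0],"jaw": 0.45},
    {"translation": [0,0,0],"dr": [0,0,0],"jaw": 0.45},
    {"translation": [0,0,0],"dr": [0,0,0],"jaw": 0.45},
    {"translation": [0,0,0],"dr": [0,0,0],"jaw": 0.45},
  ],
  squeeze=18,
)

```text
t: 5.82
ee_pos: [0.5143, -0.4228, 0.153]
eef_rot: [3.096, -0.535, 0.0]
ft_force: [-0.1, 1.4, 5.3]
opening: 0.0458
grip_force: 18.0
```

```bash
python3 -c "from h import *;st()"
```

```text
t 5.82 pos mm [ 514.31 -422.8   153.03] yaw -19.61 F tool [-0.57 -1.31 -5.3 ] T tool [ 0.247 -0.243  0.026] F box [-0.57  1.31] F w [-0.1   1.43  5.3 ] Tw [ 0.314  0.146 -0.026] open mm 45.76 grip 18.03 j6 1.058
```

Scaled: 0.03 cm / 40 = 0.0008, 0.01 cm / 40 = 0.0003, -0.2 rad / 2.0944 = -0.0955.

arm_command(
  commands=[
    {"translation": [0.0003,0.0008,0],"dr": [0,0,-0.0143],"jaw": 0.45},
    {"translation": [0.0003,0.0008,0],"dr": [0,0,-0.0286],"jaw": 0.45},
    {"translation": [0.0003,0.0008,0],"dr": [0,0,-0.043],"jaw": 0.45},
    {"translation": [0.0003,0.0008,0],"dr": [0,0,-0.0573],"jaw": 0.45},
    {"translation": [0.0003,0.0008,0],"dr": [0,0,-0.0716],"jaw": 0.45},
    {"translation": [0.0003,0.0008,0],"dr": [0,0,-0.0859],"jaw": 0.45},
    {"translation": [0.0003,0.0008,0],"dr": [0,0,-0.0955],"jaw": 0.45},
    {"translation": [0.0003,0.0008,0],"dr": [0,0,-0.0955],"jaw": 0.45},
    {"translation": [0.0003,0.0008,0],"dr": [0,0,-0.0955],"jaw": 0.45},
  ],
)

```text
t: 6.57
ee_pos: [0.5143, -0.4228, 0.153]
eef_rot: [3.026, -0.841, 0.001]
ft_force: [-1.6, -1.1, 5.1]
opening: 0.0459
grip_force: 18.0
```

```bash
python3 -c "from h import *;st()"
```

```text
t 6.57 pos mm [ 514.3  -422.83  153.03] yaw -31.04 F tool [-0.85  1.77 -5.14] T tool [-0.169 -0.259  0.1  ] F box [-1.18 -1.56] F w [-1.64 -1.07  5.14] Tw [-0.011  0.309 -0.1  ] open mm 45.87 grip 18.03 j6 1.258
```

Scaled: -0.03 cm / 40 = -0.0008, -0.02 cm / 40 = -0.0005, -0.25 rad / 2.0944 = -0.1194.

arm_command(
  commands=[
    {"translation": [-0.0005,-0.0008,0],"dr": [0,0,-0.0143],"jaw": 0.45},
    {"translation": [-0.0005,-0.0008,0],"dr": [0,0,-0.0334],"jaw": 0.45},
    {"translation": [-0.0005,-0.0008,0],"dr": [0,0,-0.0525],"jaw": 0.45},
    {"translation": [-0.0005,-0.0008,0],"dr": [0,0,-0.0716],"jaw": 0.45},
    {"translation": [-0.0005,-0.0008,0],"dr": [0,0,-0.0907],"jaw": 0.45},
    {"translation": [-0.0005,-0.0008,0],"dr": [0,0,-0.1098],"jaw": 0.45},
    {"translation": [-0.0005,-0.0008,0],"dr": [0,0,-0.1194],"jaw": 0.45},
    {"translation": [-0.0005,-0.0008,0],"dr": [0,0,-0.1194],"jaw": 0.45},
    {"translation": [-0.0005,-0.0008,0],"dr": [0,0,-0.1194],"jaw": 0.45},
  ],
)

```text
t: 7.32
ee_pos: [0.5142, -0.423, 0.153]
eef_rot: [2.898, -1.211, 0.001]
ft_force: [-1.5, -0.4, 5.9]
opening: 0.0455
grip_force: 18.0
```

```bash
python3 -c "from h import *;st()"
```

```text
t 7.32 pos mm [ 514.16 -423.02  153.04] yaw -45.37 F tool [-0.76  1.36 -5.9 ] T tool [-0.1   -0.248  0.066] F box [-1.27 -0.89] F w [-1.5  -0.41  5.9 ] Tw [ 0.106  0.245 -0.067] open mm 45.53 grip 18.03 j6 1.507
```

Scaled: -0.03 cm / 40 = -0.0008, -0.02 cm / 40 = -0.0005, -0.25 rad / 2.0944 = -0.1194.

arm_command(
  commands=[
    {"translation": [-0.0008,-0.0005,0],"dr": [0,0,-0.0143],"jaw": 0.45},
    {"translation": [-0.0008,-0.0005,0],"dr": [0,0,-0.0334],"jaw": 0.45},
    {"translation": [-0.0008,-0.0005,0],"dr": [0,0,-0.0525],"jaw": 0.45},
    {"translation": [-0.0008,-0.0005,0],"dr": [0,0,-0.0716],"jaw": 0.45},
    {"translation": [-0.0008,-0.0005,0],"dr": [0,0,-0.0907],"jaw": 0.45},
    {"translation": [-0.0008,-0.0005,0],"dr": [0,0,-0.1098],"jaw": 0.45},
    {"translation": [-0.0008,-0.0005,0],"dr": [0,0,-0.1194],"jaw": 0.45},
    {"translation": [-0.0008,-0.0005,0],"dr": [0,0,-0.1194],"jaw": 0.45},
    {"translation": [-0.0008,-0.0005,0],"dr": [0,0,-0.1194],"jaw": 0.45},
  ],
)

```text
t: 8.07
ee_pos: [0.5139, -0.4232, 0.153]
eef_rot: [2.725, -1.563, 0.001]
ft_force: [0.3, 0.1, 5.7]
opening: 0.0458
grip_force: 18.0
```

```bash
python3 - <<'E'
from h import *
st(); im,d,c=save('top','top1'); 
cv2.imwrite('pics/c2.png',cv2.resize(im[150:250,280:430,::-1],None,fx=5,fy=5,interpolation=cv2.INTER_CUBIC))
E
```

```text
t 8.07 pos mm [ 513.92 -423.19  153.02] yaw -59.69 F tool [ 0.12 -0.3  -5.66] T tool [-0.137 -0.247 -0.021] F box [0.28 0.15] F w [0.31 0.05 5.66] Tw [0.144 0.243 0.021] open mm 45.75 grip 18.03 j6 1.757
```

```bash
python3 - <<'E'
from h import *
im,d,c=save('wrist','w2')
a=im[60:360,80:480,::-1]; z=np.load('pics/w1.npz')['im'][105:255,200:360,::-1]
o=np.hstack([cv2.resize(a,(400,300)),cv2.resize(z,(400,375),interpolation=cv2.INTER_CUBIC)[:300]])
cv2.imwrite('pics/c3.png',o)
E
```

```text
(no output)
```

View pics/c3.png

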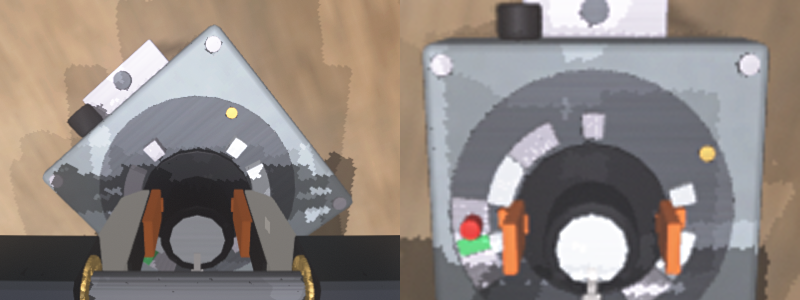

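The left crop shows the dial turning with the tool: pointer at (197,262), tabs in the pads, green mark at (150,262). The right crop puts the stop at about 1.36 rad. The turn is 0.70 so far, so I'll go to 1.0.

Scaled: -0.15 rad / 2.0944 = -0.0716.

arm_command(
  commands=[
    {"translation": [0,0,0],"dr": [0,0,-0.0143],"jaw": 0.45},
    {"translation": [0,0,0],"dr": [0,0,-0.0286],"jaw": 0.45},
    {"translation": [0,0,0],"dr": [0,0,-0.043],"jaw": 0.45},
    {"translation": [0,0,0],"dr": [0,0,-0.0573],"jaw": 0.45},
    {"translation": [0,0,0],"dr": [0,0,-0.0716],"jaw": 0.45},
    {"translation": [0,0,0],"dr": [0,0,-0.0716],"jaw": 0.45},
  ],
)

```text
t: 8.67
ee_pos: [0.5138, -0.4232, 0.153]
eef_rot: [2.599, -1.765, 0.001]
ft_force: [-1.0, 0.4, 4.6]
opening: 0.0457
grip_force: 18.0
```

```bash
python3 -c "from h import *;st()"
```

```text
t 8.67 pos mm [ 513.82 -423.21  153.  ] yaw -68.37 F tool [-0.73  0.74 -4.64] T tool [-0.129 -0.203  0.024] F box [-1.04  0.07] F w [-0.95  0.41  4.64] Tw [ 0.141  0.195 -0.024] open mm 45.7 grip 18.03 j6 1.908
```

Scaled: -0.15 rad / 2.0944 = -0.0716.

arm_command(
  commands=[
    {"translation": [0,0,0],"dr": [0,0,-0.0143],"jaw": 0.45},
    {"translation": [0,0,0],"dr": [0,0,-0.0286],"jaw": 0.45},
    {"translation": [0,0,0],"dr": [0,0,-0.043],"jaw": 0.45},
    {"translation": [0,0,0],"dr": [0,0,-0.0573],"jaw": 0.45},
    {"translation": [0,0,0],"dr": [0,0,-0.0716],"jaw": 0.45},
    {"translation": [0,0,0],"dr": [0,0,-0.0716],"jaw": 0.45},
  ],
)

```text
t: 9.17
ee_pos: [0.5137, -0.4233, 0.153]
eef_rot: [2.459, -1.954, 0.001]
ft_force: [-1.2, 0.4, 5.8]
opening: 0.0457
grip_force: 18.0
```

```bash
python3 -c "from h import *;st()"
```

```text
t 9.17 pos mm [ 513.74 -423.26  153.02] yaw -76.96 F tool [-0.66  1.06 -5.84] T tool [-0.257 -0.217 -0.033] F box [-1.25 -0.01] F w [-1.18  0.41  5.84] Tw [0.154 0.3   0.033] open mm 45.67 grip 18.04 j6 2.058
```

```bash
cat >> h.py <<'E'
def av(n=4):
    L=[]
    for i in range(n):
        s=manip.get_state(); R=cv2.Rodrigues(s['eef_rot'])[0]; L.append(np.r_[R.T@s['ft_force'],(R.T@s['wrist_torque'])[2],s['tau'][5],s['joint_positions'][5],s['t']])
        if i<n-1: manip.capture('top')
    L=np.array(L); print('Tz',L[:,3].round(3),'tau6',L[:,4].round(3),'mean F tool, Tz, tau6, j6, t',L.mean(0).round(3),'turn',(L[-1,5]-1.058).round(4))
E
python3 -c "from h import *;av()"
```

```text
Tz [-0.033 -0.057 -0.009  0.049] tau6 [ 0.416  0.146  0.023 -0.007] mean F tool, Tz, tau6, j6, t [-0.452  1.622 -5.979 -0.012  0.145  2.057  9.242] turn 0.9986
```

Scaled: -0.02 cm / 40 = -0.0005, -0.15 rad / 2.0944 = -0.0716.

arm_command(
  commands=[
    {"translation": [-0.0005,0,0],"dr": [0,0,-0.0143],"jaw": 0.45},
    {"translation": [-0.0005,0,0],"dr": [0,0,-0.0286],"jaw": 0.45},
    {"translation": [-0.0005,0,0],"dr": [0,0,-0.043],"jaw": 0.45},
    {"translation": [-0.0005,0,0],"dr": [0,0,-0.0573],"jaw": 0.45},
    {"translation": [-0.0005,0,0],"dr": [0,0,-0.0716],"jaw": 0.45},
    {"translation": [-0.0005,0,0],"dr": [0,0,-0.0716],"jaw": 0.45},
  ],
)

```text
t: 9.82
ee_pos: [0.5136, -0.4233, 0.153]
eef_rot: [2.306, -2.133, 0.001]
ft_force: [-1.5, -0.0, 4.4]
opening: 0.0457
grip_force: 18.0
```

```bash
python3 -c "from h import *;av()"
```

```text
Tz [ 0.026 -0.052 -0.009  0.049] tau6 [ 0.416  0.146  0.023 -0.007] mean F tool, Tz, tau6, j6, t [-2.950e-01  1.449e+00 -5.041e+00  4.000e-03  1.440e-01  2.207e+00
  9.892e+00] turn 1.1484
```

Scaled: -0.04 cm / 40 = -0.001, -0.04 rad / 2.0944 = -0.0191.

arm_command(
  commands=[
    {"translation": [-0.001,0,0],"dr": [0,0,-0.0072],"jaw": 0.45},
    {"translation": [-0.001,0,0],"dr": [0,0,-0.0143],"jaw": 0.45},
    {"translation": [-0.001,0,0],"dr": [0,0,-0.0191],"jaw": 0.45},
    {"translation": [-0.001,0,0],"dr": [0,0,-0.0191],"jaw": 0.45},
    {"translation": [-0.001,0,0],"dr": [0,0,-0.0191],"jaw": 0.45},
  ],
)

```text
t: 10.38
ee_pos: [0.5134, -0.4232, 0.153]
eef_rot: [2.264, -2.178, 0.002]
ft_force: [0.0, -0.2, 5.0]
opening: 0.046
grip_force: 18.0
```

```bash
python3 -c "from h import *;av(3)"
```

```text
Tz [-0.057 -0.08  -0.017] tau6 [0.06  0.043 0.04 ] mean F tool, Tz, tau6, j6, t [ 0.533  0.591 -4.981 -0.051  0.048  2.247 10.433] turn 1.1886
```

Scaled: -0.03 rad / 2.0944 = -0.0143.

arm_command(
  commands=[
    {"translation": [0,0,0],"dr": [0,0,-0.0048],"jaw": 0.45},
    {"translation": [0,0,0],"dr": [0,0,-0.0095],"jaw": 0.45},
    {"translation": [0,0,0],"dr": [0,0,-0.0143],"jaw": 0.45},
    {"translation": [0,0,0],"dr": [0,0,-0.0143],"jaw": 0.45},
    {"translation": [0,0,0],"dr": [0,0,-0.0143],"jaw": 0.45},
  ],
)

```text
t: 10.9
ee_pos: [0.5135, -0.4232, 0.153]
eef_rot: [2.231, -2.212, 0.002]
ft_force: [-0.3, -0.2, 4.9]
opening: 0.0458
grip_force: 18.0
```

```bash
python3 -c "from h import *;av(3)"
```

```text
Tz [ 0.005 -0.05  -0.042] tau6 [0.063 0.046 0.043] mean F tool, Tz, tau6, j6, t [ 0.27   0.561 -5.18  -0.029  0.051  2.277 10.95 ] turn 1.2186
```

Scaled: -0.03 rad / 2.0944 = -0.0143.

arm_command(
  commands=[
    {"translation": [0,0,0],"dr": [0,0,-0.0048],"jaw": 0.45},
    {"translation": [0,0,0],"dr": [0,0,-0.0095],"jaw": 0.45},
    {"translation": [0,0,0],"dr": [0,0,-0.0143],"jaw": 0.45},
    {"translation": [0,0,0],"dr": [0,0,-0.0143],"jaw": 0.45},
    {"translation": [0,0,0],"dr": [0,0,-0.0143],"jaw": 0.45},
  ],
)

```text
t: 11.42
ee_pos: [0.5134, -0.4232, 0.1531]
eef_rot: [2.197, -2.245, 0.002]
ft_force: [-0.1, 0.6, 4.8]
opening: 0.046
grip_force: 18.0
```

```bash
python3 -c "from h import *;av(3)"
```

```text
Tz [-0.039  0.007 -0.032] tau6 [0.063 0.046 0.043] mean F tool, Tz, tau6, j6, t [ 0.314  0.107 -5.124 -0.022  0.051  2.307 11.467] turn 1.2486
```

Scaled: -0.03 rad / 2.0944 = -0.0143.

arm_command(
  commands=[
    {"translation": [0,0,0],"dr": [0,0,-0.0048],"jaw": 0.45},
    {"translation": [0,0,0],"dr": [0,0,-0.0095],"jaw": 0.45},
    {"translation": [0,0,0],"dr": [0,0,-0.0143],"jaw": 0.45},
    {"translation": [0,0,0],"dr": [0,0,-0.0143],"jaw": 0.45},
    {"translation": [0,0,0],"dr": [0,0,-0.0143],"jaw": 0.45},
  ],
)

```text
t: 11.93
ee_pos: [0.5134, -0.4232, 0.153]
eef_rot: [2.163, -2.278, 0.001]
ft_force: [-0.6, -1.6, 5.4]
opening: 0.0459
grip_force: 18.0
```

```bash
python3 -c "from h import *;av(3)"
```

```text
Tz [-0.013 -0.034 -0.065] tau6 [0.063 0.046 0.043] mean F tool, Tz, tau6, j6, t [ 0.683  0.304 -5.274 -0.038  0.051  2.337 11.983] turn 1.2786
```

Now finer steps of 0.02.

Scaled: -0.02 rad / 2.0944 = -0.0095.

arm_command(
  commands=[
    {"translation": [0,0,0],"dr": [0,0,-0.0048],"jaw": 0.45},
    {"translation": [0,0,0],"dr": [0,0,-0.0095],"jaw": 0.45},
    {"translation": [0,0,0],"dr": [0,0,-0.0095],"jaw": 0.45},
    {"translation": [0,0,0],"dr": [0,0,-0.0095],"jaw": 0.45},
  ],
)

```text
t: 12.37
ee_pos: [0.5134, -0.4232, 0.153]
eef_rot: [2.14, -2.299, 0.001]
ft_force: [-0.7, -0.2, 4.3]
opening: 0.0459
grip_force: 18.0
```

```bash
python3 -c "from h import *;av(3)"
```

```text
Tz [-0.067  0.027 -0.04 ] tau6 [0.063 0.047 0.043] mean F tool, Tz, tau6, j6, t [ 0.104  0.511 -4.847 -0.027  0.051  2.357 12.417] turn 1.2986
```

Scaled: -0.02 rad / 2.0944 = -0.0095.

arm_command(
  commands=[
    {"translation": [0,0,0],"dr": [0,0,-0.0048],"jaw": 0.45},
    {"translation": [0,0,0],"dr": [0,0,-0.0095],"jaw": 0.45},
    {"translation": [0,0,0],"dr": [0,0,-0.0095],"jaw": 0.45},
    {"translation": [0,0,0],"dr": [0,0,-0.0095],"jaw": 0.45},
  ],
)

```text
t: 12.8
ee_pos: [0.5134, -0.4233, 0.153]
eef_rot: [2.117, -2.321, 0.001]
ft_force: [-0.4, -1.4, 5.5]
opening: 0.0456
grip_force: 18.0
```

```bash
python3 -c "from h import *;av(3)"
```

```text
Tz [-0.034 -0.027 -0.035] tau6 [0.063 0.047 0.043] mean F tool, Tz, tau6, j6, t [ 0.534  0.835 -5.253 -0.032  0.051  2.377 12.85 ] turn 1.3186
```

Scaled: -0.02 rad / 2.0944 = -0.0095.

arm_command(
  commands=[
    {"translation": [0,0,0],"dr": [0,0,-0.0048],"jaw": 0.45},
    {"translation": [0,0,0],"dr": [0,0,-0.0095],"jaw": 0.45},
    {"translation": [0,0,0],"dr": [0,0,-0.0095],"jaw": 0.45},
    {"translation": [0,0,0],"dr": [0,0,-0.0095],"jaw": 0.45},
  ],
)

```text
t: 13.23
ee_pos: [0.5134, -0.4233, 0.153]
eef_rot: [2.094, -2.342, 0.001]
ft_force: [-0.8, -0.4, 5.7]
opening: 0.0459
grip_force: 18.0
```

```bash
python3 -c "from h import *;av(3)"
```

```text
Tz [-0.027 -0.006 -0.026] tau6 [0.063 0.047 0.043] mean F tool, Tz, tau6, j6, t [ 0.443  0.919 -5.353 -0.02   0.051  2.397 13.283] turn 1.3386
```

Scaled: -0.02 rad / 2.0944 = -0.0095.

arm_command(
  commands=[
    {"translation": [0,0,0],"dr": [0,0,-0.0048],"jaw": 0.45},
    {"translation": [0,0,0],"dr": [0,0,-0.0095],"jaw": 0.45},
    {"translation": [0,0,0],"dr": [0,0,-0.0095],"jaw": 0.45},
    {"translation": [0,0,0],"dr": [0,0,-0.0095],"jaw": 0.45},
  ],
)

```text
t: 13.67
ee_pos: [0.5133, -0.4232, 0.153]
eef_rot: [2.071, -2.362, 0.001]
ft_force: [-1.3, 0.1, 4.9]
opening: 0.0454
grip_force: 18.1
```

```bash
python3 -c "from h import *;av(3)"
```

```text
Tz [-0.188 -0.136 -0.236] tau6 [0.218 0.202 0.198] mean F tool, Tz, tau6, j6, t [ 0.53   0.745 -5.36  -0.187  0.206  2.416 13.717] turn 1.3583
```

The stop is felt: tau6 jumped from 0.043 to 0.20 N m at 1.358 rad, which agrees with the visual estimate. I'll release and rise.

arm_command(
  commands=[
    {"translation": [0,0,0],"dr": [0,0,0],"jaw": 0.6},
    {"translation": [0,0,0],"dr": [0,0,0],"jaw": 0.75},
    {"translation": [0,0,0],"dr": [0,0,0],"jaw": 0.9},
    {"translation": [0,0,0],"dr": [0,0,0],"jaw": 1},
    {"translation": [0,0,0],"dr": [0,0,0],"jaw": 1},
    {"translation": [0,0,0],"dr": [0,0,0],"jaw": 1},
  ],
)

```text
t: 14.27
ee_pos: [0.513, -0.4224, 0.1519]
eef_rot: [-2.07, 2.362, 0.003]
ft_force: [-0.1, 0.1, 0.9]
opening: 0.0808
grip_force: 0.0
```

arm_command(
  commands=[
    {"translation": [0,0,0.05],"dr": [0,0,0],"jaw": 1},
    {"translation": [0,0,0.125],"dr": [0,0,0],"jaw": 1},
    {"translation": [0,0,0.2],"dr": [0,0,0],"jaw": 1},
    {"translation": [0,0,0.275],"dr": [0,0,0],"jaw": 1},
    {"translation": [0,0,0.325],"dr": [0,0,0],"jaw": 1},
    {"translation": [0,0,0.35],"dr": [0,0,0],"jaw": 1},
    {"translation": [0,0,0.35],"dr": [0,0,0],"jaw": 1},
    {"translation": [0,0,0.35],"dr": [0,0,0],"jaw": 1},
    {"translation": [0,0,0.35],"dr": [0,0,0],"jaw": 1},
  ],
)

```text
t: 15.02
ee_pos: [0.5127, -0.4223, 0.2904]
eef_rot: [-2.071, 2.362, 0.006]
ft_force: [0.0, 0.1, -0.1]
opening: 0.093
grip_force: 0.0
```

```bash
python3 - <<'E'
from h import *
st(); im,d,c=save('wrist','w3')
cv2.imwrite('pics/c4.png',cv2.resize(im[60:300,130:430,::-1],(750,600),interpolation=cv2.INTER_CUBIC))
ys,xs=np.mgrid[0:420,0:560]; p=cloud(np.c_[xs.ravel(),ys.ravel()],d,'wrist',c)
hsv=cv2.cvtColor(im,cv2.COLOR_RGB2HSV).reshape(-1,3); ax=np.array([.5138,-.4228])
near=np.hypot(*(p[:,:2]-ax).T)<.06
org=(hsv[:,0]>5)&(hsv[:,0]<20)&(hsv[:,1]>150)&near&(p[:,2]>.06)&(p[:,2]<.11)
red=((hsv[:,0]<4)|(hsv[:,0]>174))&(hsv[:,1]>130)&near&(p[:,2]>.05)&(p[:,2]<.07)
q=p[org][:,:2]-ax; y=-np.radians(19.6)-1.358; v=q@np.array([-np.sin(y),np.cos(y)])
for s in(1,-1): print('tab',s,(v*s>0).sum(),np.percentile(v[v*s>0],[2,50,98]).round(4))
r=p[red].mean(0); yb=np.radians(-19.6); B=np.array([[np.cos(yb),np.sin(yb)],[-np.sin(yb),np.cos(yb)]]); print('red box',B@(r[:2]-[.5155,-.423]),red.sum())
E
```

```text
t 15.02 pos mm [ 512.74 -422.34  290.41] yaw -97.53 F tool [-0.11 -0.03  0.11] T tool [ 0.099 -0.147 -0.021] F box [0.01 0.12] F w [ 0.05  0.11 -0.11] Tw [ 0.133 -0.118  0.02 ] open mm 93.01 grip 0.0 j6 2.416
tab 1 94 [0.0239 0.0268 0.029 ]
tab -1 118 [-0.0301 -0.0277 -0.0258]
red box [-0.0049481   0.04441078] 64
```

View pics/c4.png

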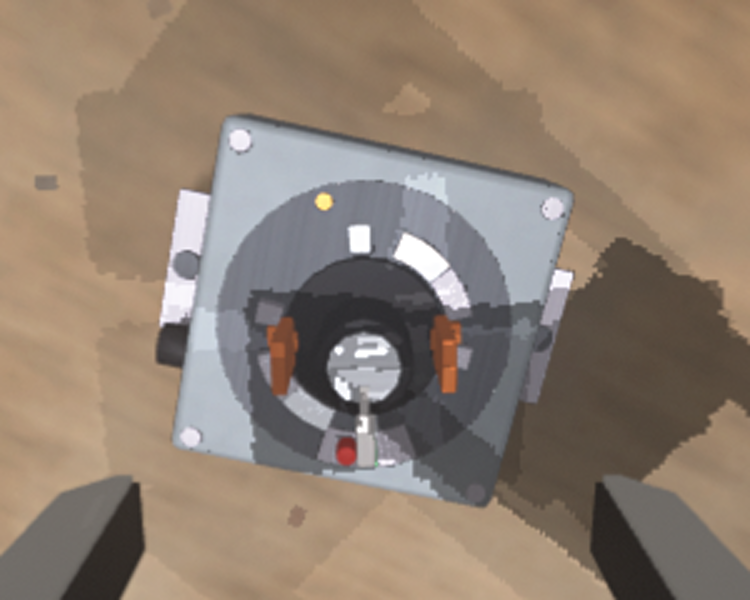

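The white pointer at (366,440) lies against the red post at (346,450), which is still where it was within measurement error. Both tabs are out, spanning about 59 mm, and the gripper is clear.

```bash
python3 -c "
from plant import manip
print(manip.hand_in())"
```

```text
the job is handed in; nothing more can be done
None
```

I turned the dial 1.358 rad clockwise until its pointer rested against the red stop post (about 0.2 N m felt), then let go. In the last picture both tabs are out and the post hasn't measurably moved; the job is handed in at about 15 s, with no verdict returned.

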